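# Brace the parts jar on its stand and unscrew the tight cap

## Task

Push the red-capped jar onto the square boss of the grey jar stand, hollow foot fully home on the plate so that the stand keeps the jar from turning. Then unscrew its tight red cap anticlockwise until the threads let go, and lift it level and straight up to a finger's breadth above the jar's mouth, with the jar staying fully home on the stand. Finish while still holding the cap there in the gripper; do not tip the jar over, and leave the blue-capped jar, the clear case and the red bin where they are.

Things in the scene. Friction and masses are not known exactly. Their poses are not given: they have to be found in the camera images.
- jar: Clear plastic parts jar with the red cap, 60 x 60 mm square body, 0.3 to 0.6 kg, loose. Origin: centre of the underside of its foot; z up, x and y square to its sides. Body up to 76 mm, then a round neck of 35 mm diameter with its rim at 106 mm; closed cap's top at 113 mm. Starts upright on the bench, cap screwed tight; it may be carried by the closed cap
- jar_foot (a point): Centre of the jar's underside, same point as its origin. The foot is a hollow square skirt open below: 60 mm outside, 52 mm inside, 16 mm deep. It fits the stand's boss any of the four ways round
- cap: Round ribbed red screw cap of that jar, 52 mm diameter, 26 mm tall, 50 g. Origin: centre of its skirt's lower edge, z up; closed, it is 87 mm above the jar's origin, leaving 11 mm of neck bare below the skirt. Right-hand thread: anticlockwise seen from above opens it
- cap_top (a point): Centre of the cap's flat top. The cap rises 15 mm per full turn (2.4 mm per rad); the threads let go after 108 to 135 degrees of turn relative to the jar, and another quarter turn does no harm. Tight: about 0.25 to 0.6 N m at first, easing to almost nothing after some 60 degrees. Left alone it stays put, so it may be regrasped. Until the threads let go, lifting the cap lifts the jar
- jar_mouth (a point): Centre of the jar's open mouth, at rim height, 106 mm above the jar's origin. For the end the cap's lower edge is to be just above this point, about 15 mm
- stand: Jar stand bolted to the bench: grey plate 110 x 110 x 8 mm, in its middle a bright aluminium square boss (spigot) 48 x 48 mm, 14 mm tall above the plate, its top 4 mm tapering to 42 mm. Origin: centre of the plate's underside; x and y square to the boss. The jar's foot goes over the boss, square to it, with 2 mm clearance a side; it then stops the jar turning after a few degrees of play
- stand_seat (a point): Centre of the boss at the height of the plate's top face, 8 mm above the bench: where the jar's origin is when it is fully home
- jar_b: Bystander: the same kind of jar with a blue cap, 60 x 60 x 113 mm, origin at the centre of its underside. Leave it alone
- case: Bystander: small clear plastic case, 58 x 40 x 15 mm, origin at the centre of its underside. Leave it alone
- bin: Bystander: red open parts bin, 120 x 150 x 75 mm, holding clear parts, origin at the centre of its underside. Leave it alone
There are look-alikes about, which are no part of the job. Of the things like the stand, leave any that is yellow; of the rest the larger one is meant. Of the things like the cap, leave any that is green; of the rest the larger one is meant.

How it is judged:
By the outcome, as a careful person would: the job done as asked, in the order asked, and still so for the second after the job is handed in, while the arm keeps its last pose, push and grip.
It also fails if it takes over 69 s, if anything falls off the work surface, if the arm or the gripper's body presses on something with over 40 N, if the wrist force passes 120 N, or if a joint passes its speed limit or range.

## Robot

A 7-joint arm with a two-finger parallel gripper is mounted at the origin on the work surface. World frame = base frame: x ahead of the robot, y to its left, z up, the work surface at z = 0. Lengths are in mm, angles in rad, forces in N, time in s.
With the tool pointing down it reaches from about 425 to 875 mm from the base axis. Payload 4.7 kg.
Tool frame: the origin (TCP) lies between the finger pads; the fingertips stand manip.tips_ahead ahead of it and the grasp point (between the pads) lies 8 mm behind it (manip.tips_ahead is the distance from the TCP to the fingertips, in mm); y points along the fingers, x is the direction in which the jaws open and shut, and the axes are right-handed (so a half turn about y gives the same grasp; the last joint's range is limited). The gripper opens to 87 mm and grips with 3 to 60 N. Pads are 19 mm wide; open, the fingers measure 117 mm over their backs; the gripper's body (75 mm by 190 mm) begins 51 mm behind the grasp point.
Start: joints at [0.014, 0.321, -0.07, 1.45, 0.023, 1.371, -0.057], TCP at [650.019, -0.025, 233.587] pointing down, gripper open.
Joint ranges: [-2.86, 2.86], [-0.3, 2.09], [-1.38, 1.24], [0.06, 2.45], [-1.56, 4.7], [0.09, 2.05], [-2.69, 2.69]. Speed limits (rad/s): [2.57, 2.57, 3.14, 3.14, 3.14, 3.14, 3.14].

## Interface

Orientations are given as a unit quaternion [x, y, z, w].
In Python, from cell import manip gives the robot as it stands. The module is installed in compiled form; this text tells all that it offers.
- The arm moves only by the tool arm_command, never from a script. Its argument "commands" is a list of rows, each a list of 7 numbers: the shift along the tool's x, y, z in m, then the turn, a rotation vector about the tool's x, y, z in degrees, then the finger opening in m, from 0 to 0.087. In form: [[dx, dy, dz, wx, wy, wz, grip], ...]. A call has exactly 10 rows; each row is the pose to reach, as a shift and turn from the pose measured when the call began, along the tool's axes at that moment; what a row does not reach only later rows make up. A row lasts 1/12 s, in which the tool goes at most 41.7 mm and 7.16 degrees, less where a joint would pass 70% of its speed; a pose out of reach is approached as far as the arm can. A call with a gripper value outside its range is refused whole. The fingers move at their own pace and stop on an object; the grip force is fixed at half the most. Time passes only in rows, so rows that repeat a pose let the fingers close, or fill a call up. It gives the time, the measured TCP pose, the force and the opening at its end, in the units of the state.
- manip.sense(): the state, without advancing time (a new reading comes with each control period).
- manip.read_camera(name): name is "scene" or "side" or "wrist"; returns a dict with "frame" (480x640x3 uint8, blue, green, red), "mtx" (3x3 intrinsics, pixels), "R" (3x3) and "t" (3): a world point X has camera coordinates R X + t. Camera axes: x right, y down, z forward; pixel columns grow to the right and rows downward; lengths in mm; the calibration is good to about 2 mm. A picture is of the moment at which its call begins. There is no depth.
- manip.close_job(): hands the job in, once; it reports no verdict.
Trained networks look in a picture, given as the dict that the camera call returned (one of the last four; its "shot" number tells which), for a name from the list of things; names that differ only in an ending like _2 or _b are one class to them, and where a whole thing is asked for, a point or a joint stands for the part that bears it (a point fixed in the world has none). Each returns a list of dicts, best first, with "score" (0 to 1); they miss things now and then, are a little off and sometimes report something else, mostly with a low value. They report only what shows in the picture. A call takes as long as a camera call. They do not tell look-alikes from the thing itself.
- manip.find_in(name, picture): "box" ([left, top, right, bottom] in pixels, round what is visible of it).
The state is a dict: "t": time; "joint_pos": joint angles; "dq": joint speeds; "joint_efforts": joint torques, N m; "eef_pos": TCP position; "tool_rot": TCP orientation; "wrist_force": force on the tool from outside, world axes, zero at the start; "ft_torque": the same for the moment, N m; "finger_gap": opening from 0.0 (shut) to 1.0 (fully open).
Only numpy, scipy, OpenCV 4.12 (cv2) and the standard library are available. Lean on these libraries where they do the work, as an engineer would, in place of code of your own. Each camera call takes 0.05 s, during which the arm holds its last target. There are 200 camera calls.

## Working session

There is one attempt and no reset: what is moved stays moved. The work goes in short steps, Python scripts to look and compute and a tool call to move; the robot and the scene stay as the last step left them, time stands still between calls to the robot, and variables do not carry over. Pictures are saved under pics/ and viewed, about 8 in all and at most 12, crops included, and the job is handed in when it is done.

Besides the shell and the picture viewer there is one more tool, called after "Request:" as name(argument=value, ...) on one line, values as JSON. arm_command: Moves the arm, as the interface text tells. Its arguments: {"type":"object","properties":{"commands":{"type":"array"}},"required":["commands"]}

```bash
mkdir -p pics; cat > h.py <<'E'
import numpy as np, cv2
from cell import manip
def ray(p,uv):
    R=np.array(p["R"]);t=np.array(p["t"]).ravel();K=np.array(p["mtx"])
    d=R.T@np.linalg.solve(K,[uv[0],uv[1],1.]);return -R.T@t,d
def atz(p,uv,z):
    c,d=ray(p,uv);return c+d*(z-c[2])/d[2]
def proj(p,X):
    x=np.array(p["mtx"])@(np.array(p["R"])@np.array(X,float)+np.array(p["t"]).ravel());return x[:2]/x[2]
E
python3 - <<'E'
from h import *
s=manip.sense();print({k:np.round(v,3) for k,v in s.items()},manip.tips_ahead)
ims=[]
for n in["scene","side","wrist"]:
    p=manip.read_camera(n);ims.append(p["frame"])
    print(n,np.round(ray(p,(320,240)),2).tolist())
    for o in["stand","jar","cap","case","bin"]:
        for d in manip.find_in(o,p)[:5]:
            b=d["box"];print(o,np.round(b),round(d["score"],2),np.round(atz(p,((b[0]+b[2])/2,(b[1]+b[3])/2),{"stand":8,"cap":100,"jar":55}.get(o,10))))
cv2.imwrite("pics/1.png",ims[0]);cv2.imwrite("pics/2.png",cv2.resize(np.hstack(ims[1:]),(800,300)))
E
```

```text
{'t': np.float64(0.0), 'joint_pos': array([ 0.014,  0.322, -0.07 ,  1.452,  0.023,  1.371, -0.057]), 'dq': array([ 0.   ,  0.   ,  0.001, -0.001,  0.   ,  0.   , -0.   ]), 'joint_efforts': array([-0.0000e+00, -4.9128e+01, -4.0400e-01, -3.1253e+01, -6.4000e-02,
        4.4000e-02,  0.0000e+00]), 'eef_pos': array([ 6.49456e+02, -5.30000e-02,  2.32448e+02]), 'tool_rot': array([ 0.707, -0.001, -0.001, -0.707]), 'wrist_force': array([-0.14 , -0.481,  0.204]), 'ft_torque': array([-0.001,  0.002, -0.051]), 'finger_gap': np.float64(1.002)} 11.0
scene [[1150.6, -17.27, 807.92], [-0.67, 0.02, -0.74]]
stand [348. 255. 427. 319.] 0.75 [548. 138.   8.]
stand [343. 194. 389. 235.] 0.72 [345. 114.   8.]
stand [441. 242. 496. 283.] 0.64 [490. 313.   8.]
jar [249. 240. 283. 279.] 0.93 [513. -99.  55.]
jar [148. 246. 197. 309.] 0.63 [ 552. -273.   55.]
cap [249. 220. 280. 249.] 0.65 [ 487. -100.  100.]
case [335. 342. 366. 377.] 0.75 [707.  54.  10.]
side [[74.05, -717.67, 960.23], [0.39, 0.59, -0.71]]
stand [174. 269. 248. 321.] 0.85 [336.  75.   8.]
stand [249. 220. 312. 262.] 0.84 [529. 126.   8.]
stand [195. 188. 246. 218.] 0.62 [478. 310.   8.]
jar [305. 294. 345. 342.] 0.92 [ 470. -132.   55.]
jar [386. 325. 431. 393.] 0.66 [ 540. -286.   55.]
cap [310. 273. 340. 304.] 0.96 [ 489. -104.  100.]
cap [279. 337. 299. 360.] 0.9 [ 365. -181.  100.]
cap [281. 274. 305. 301.] 0.89 [442. -70. 100.]
case [351. 219. 380. 236.] 0.66 [705.  55.  10.]
case [302. 292. 345. 341.] 0.63 [490. -98.  10.]
bin [271. 116. 337. 190.] 0.8 [740. 359.  10.]
wrist [[650.62, 68.18, 384.2], [0.0, -0.23, -0.97]]
stand [ 94.   2. 274. 146.] 0.88 [536. 123.   8.]
stand [  0.  66.  54. 182.] 0.74 [396.  83.   8.]
jar [108. 279. 176. 316.] 0.95 [500. -60.  55.]
cap [ 95. 187. 162. 251.] 0.81 [518.  16. 100.]
case [341. 127. 413. 191.] 0.89 [701.  53.  10.]
bin [ 93.   1. 276. 141.] 0.35 [537. 125.  10.]
```

View pics/1.png

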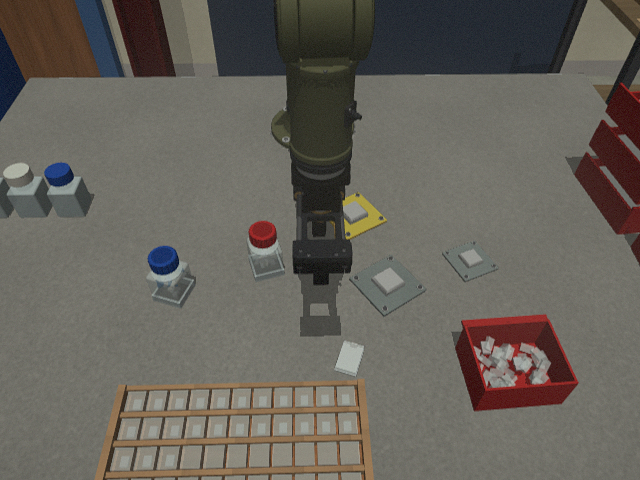

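View pics/2.png

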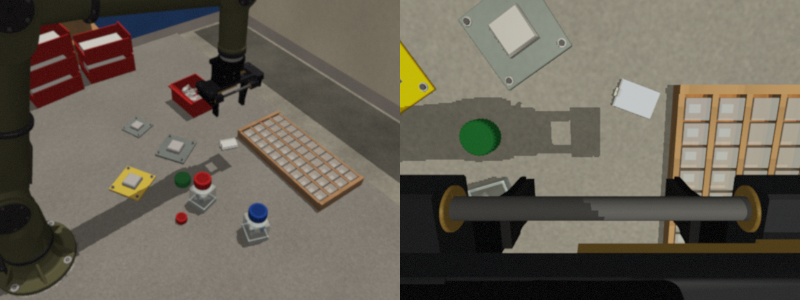

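The red-capped jar is at scene (263,245). Its look-alikes are the blue-capped jar (167,270) and the loose caps, green at side (293,287) and small red at side (289,348). For the stand there are three candidates: large grey (388,285), small grey (470,260) and yellow (357,215). I'm choosing the large grey stand and the cap on the jar. Next I'll go above the stand for a close look.

Request:
arm_command(commands=[[-0.015,0,0.015,0,0,0,0.087],[-0.03,0,0.03,0,0,0,0.087],[-0.045,0,0.045,0,0,0,0.087],[-0.06,0,0.06,0,0,0,0.087],[-0.075,0,0.075,0,0,0,0.087],[-0.09,0,0.085,0,0,0,0.087],[-0.1,0,0.095,0,0,0,0.087],[-0.11,0,0.1,0,0,0,0.087],[-0.11,0,0.1,0,0,0,0.087],[-0.11,0,0.1,0,0,0,0.087]])

```text
t: 1.73
eef_pos: [540.3, 99.6, 233.9]
tool_rot: [0.707, 0.0, 0.0, -0.707]
wrist_force: [1.0, -0.1, -0.0]
finger_gap: 0.999
```

```bash
python3 - <<'E'
from h import *
p=manip.read_camera("wrist");cv2.imwrite("pics/3.png",p["frame"]);np.savez("w1.npz",mtx=p["mtx"],R=p["R"],t=p["t"])
s=manip.sense();print(s["eef_pos"],s["joint_pos"],s["t"])
g=cv2.cvtColor(p["frame"],cv2.COLOR_BGR2GRAY)
for d in manip.find_in("stand",p):
    b=d["box"];print(np.round(b),d["score"],np.round(atz(p,((b[0]+b[2])/2,(b[1]+b[3])/2),8),1))
    if d["score"]<.5: continue
    x0,y0,x1,y1=[int(v) for v in b];
    for th in(130,150,170):
        _,m=cv2.threshold(g[y0:y1,x0:x1],th,255,0)
        c=max(cv2.findContours(m,0,2)[0],key=cv2.contourArea,default=None)
        if c is None: continue
        w=[atz(p,(q[0][0]+x0,q[0][1]+y0),18)[:2] for q in c]
        print(th,cv2.minAreaRect(np.float32(w)))
E
```

```text
[540.64193665  99.04898587 233.74846505] [-0.0948454   0.113562   -0.14606758  1.69989041  0.01775779  1.32857999
 -0.24525341] 1.7833
[232.  85. 396. 254.] 0.9 [535.9 143.    8. ]
130 ((536.969482421875, 138.958740234375), (139.51571655273438, 147.3097381591797), 2.5017144680023193)
150 ((537.5800170898438, 140.83106994628906), (43.52347946166992, 43.57465362548828), 33.69737243652344)
170 ((537.3109130859375, 140.55804443359375), (42.195106506347656, 42.154842376708984), 33.006141662597656)
[211.   2. 261.  20.] 0.79 [472.8 270.6   8. ]
130 ((481.8367004394531, 263.19683837890625), (29.11711883544922, 10.383821487426758), 23.001590728759766)
150 ((465.26068115234375, 270.65966796875), (8.212520599365234, 4.0401692390441895), 52.92671203613281)
[ 17. 153. 186. 300.] 0.66 [339.8  91.4   8. ]
130 ((349.14532470703125, 37.41508102416992), (146.8153839111328, 44.81256866455078), 9.400498390197754)
150 ((366.33453369140625, 44.85924530029297), (110.67723083496094, 32.588623046875), 10.645201683044434)
170 ((407.14520263671875, 65.90077209472656), (0.9149792194366455, 0.0), 179.90684509277344)
[227. 377. 289. 403.] 0.16 [477.5 -79.7   8. ]
```

View pics/3.png

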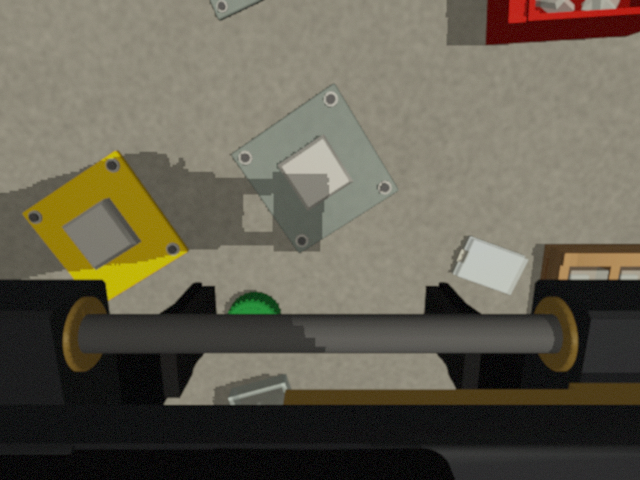

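Request:
arm_command(commands=[[-0.005,0,-0.03,0,0,0,0.087],[-0.012,0,-0.06,0,0,0,0.087],[-0.018,0,-0.09,0,0,0,0.087],[-0.024,0,-0.12,0,0,0,0.087],[-0.03,0,-0.15,0,0,0,0.087],[-0.036,0,-0.18,0,0,0,0.087],[-0.042,0,-0.21,0,0,0,0.087],[-0.05,0,-0.24,0,0,0,0.087],[-0.05,0,-0.25,0,0,0,0.087],[-0.05,0,-0.25,0,0,0,0.087]])

```text
t: 2.67
eef_pos: [489.8, -155.8, 233.7]
tool_rot: [0.708, -0.003, 0.004, -0.706]
wrist_force: [-0.5, 0.0, -0.3]
finger_gap: 0.999
```

```bash
python3 - <<'E'
from h import *
p=manip.read_camera("wrist");np.savez("w2.npz",**{k:p[k] for k in("frame","mtx","R","t")})
s=manip.sense();print(s["eef_pos"],s["joint_pos"],s["t"])
def red(p,lo=8):
    h=cv2.cvtColor(p["frame"],cv2.COLOR_BGR2HSV)
    return cv2.inRange(h,(0,120,50),(lo,255,255))|cv2.inRange(h,(172,120,50),(180,255,255))
cs=sorted(cv2.findContours(red(p),0,2)[0],key=cv2.contourArea)[-3:]
for c in cs: 
    w=np.float32([atz(p,q[0],113)[:2] for q in c]);print(cv2.contourArea(c),cv2.boundingRect(c),cv2.minEnclosingCircle(w),cv2.minAreaRect(w))
for d in manip.find_in("jar",p)[:3]+manip.find_in("cap",p)[:3]: print(np.round(d["box"]),d["score"])
c=max(cs,key=cv2.contourArea);x,y,w,h=cv2.boundingRect(c);q=p["frame"][max(0,y-60):y+h+60,max(0,x-60):x+w+60]
print(max(0,x-60),max(0,y-60));cv2.imwrite("pics/4.png",cv2.resize(q,None,fx=3,fy=3))
E
```

```text
[ 490.4104572  -152.83332714  233.61116698] [ 0.17309644  0.0301992   0.07891889  1.78841612 -0.00231437  1.32227276
  0.24675122] 2.7167
1234.5 (194, 163, 42, 39) ((422.65203857421875, -112.87295532226562), 13.687142372131348) ((422.650634765625, -113.00521850585938), (24.44559097290039, 26.885793685913086), 89.37967681884766)
4678.5 (271, 124, 80, 82) ((485.3630065917969, -103.03032684326172), 25.695751190185547) ((485.6202392578125, -102.61839294433594), (49.98149871826172, 50.02811050415039), 53.45117950439453)
[262. 112. 358. 210.] 0.57
[270. 126. 351. 205.] 0.97
[192. 164. 232. 203.] 0.88
[270.   3. 331.  67.] 0.8
211 64
```

View pics/4.png

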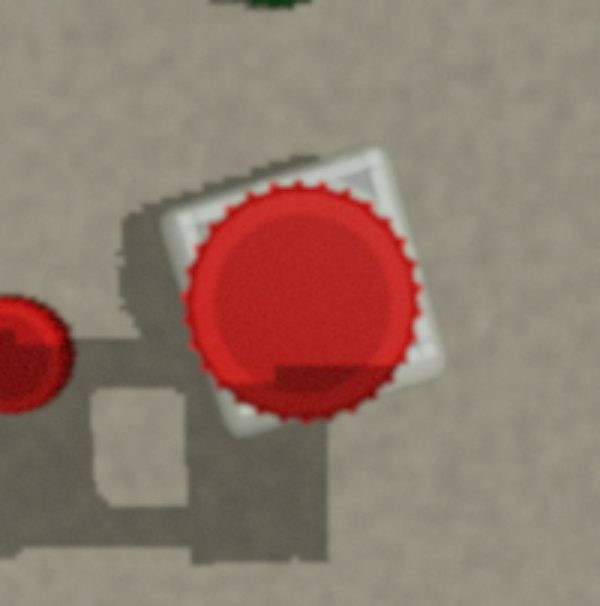

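The crop shows the large red-capped jar: cap centre near crop (302,300), square body turned about 16.5° anticlockwise. The smaller red cap at the left, crop (15,355), is the look-alike. Cap at (485.5, -103); stand at (537.5, 141), yaw 33°. I'll turn the tool 85° clockwise so the last joint has room for the unscrewing.

Request:
arm_command(commands=[[-0.001,0,0.006,0,6,0,0.087],[-0.002,0,0.012,0,13,0,0.087],[-0.003,0,0.018,0,20,0,0.087],[-0.003,0,0.024,0,27,0,0.087],[-0.004,0,0.03,0,34,0,0.087],[-0.004,0,0.036,0,41,0,0.087],[-0.005,0,0.042,0,48,0,0.087],[-0.005,0,0.046,0,54,0,0.087],[-0.005,0,0.05,0,60,0,0.087],[-0.005,0,0.05,0,60,0,0.087]])

```text
t: 3.65
eef_pos: [486.5, -96.7, 233.5]
tool_rot: [-0.612, 0.353, -0.353, 0.613]
wrist_force: [0.8, 1.1, 0.1]
finger_gap: 0.998
```

Request:
arm_command(commands=[[0,0.006,0,0,4,0,0.087],[0,0.012,0,0,8,0,0.087],[0,0.018,0,0,12,0,0.087],[0,0.024,0,0,16,0,0.087],[0,0.03,0,0,20,0,0.087],[0,0.036,0,0,25,0,0.087],[0,0.042,0,0,25,0,0.087],[0,0.048,0,0,25,0,0.087],[0,0.05,0,0,25,0,0.087],[0,0.05,0,0,25,0,0.087]])

```text
t: 4.48
eef_pos: [486.3, -96.2, 182.8]
tool_rot: [-0.522, 0.477, -0.476, 0.523]
wrist_force: [-0.2, 0.2, 0.3]
finger_gap: 0.998
```

```bash
cat >> h.py <<'E'
from scipy.spatial.transform import Rotation as Ro
def st():
    s=manip.sense();M=Ro.from_quat(s["tool_rot"]).as_matrix()
    print("t",round(s["t"],2),"pos",np.round(s["eef_pos"],1),"yaw",round(np.degrees(np.arctan2(M[1,0],M[0,0])),1),"down",np.round(M[:,1],3),"F",np.round(s["wrist_force"],1),"T",np.round(s["ft_torque"],2),"gap",round(s["finger_gap"]*87,1),"j7",round(s["joint_pos"][6],2))
    return s,M
def go(M,s,tgt,yaw=None):
    print("tool shift mm",np.round(M.T@(np.array(tgt)-s["eef_pos"]),1))
E
python3 - <<'E'
from h import *
s,M=st();go(M,s,[485.5,-103,93]);print(np.round(M,3))
E
```

```text
t 4.48 pos [486.3 -96.2 182.8] yaw -84.7 down [-0.001  0.002 -1.   ] F [-0.2  0.2  0.3] T [0.04 0.1  0.02] gap 86.8 j7 -1.33
tool shift mm [ 6.8 89.8 -1.3]
[[ 0.092 -0.001  0.996]
 [-0.996  0.002  0.092]
 [-0.002 -1.    -0.   ]]
```

```bash
python3 - <<'E'
from h import *
s,M=st()
for n in["wrist","scene","side"]:
    p=manip.read_camera(n)
    h=cv2.cvtColor(p["frame"],cv2.COLOR_BGR2HSV)
    m=cv2.inRange(h,(0,120,50),(8,255,255))|cv2.inRange(h,(172,120,50),(180,255,255))
    print(n,np.round(proj(p,[485.5,-103,113])))
    for c in sorted(cv2.findContours(m,0,2)[0],key=cv2.contourArea)[-5:]:
        if cv2.contourArea(c)<100: continue
        r=cv2.boundingRect(c);u=(r[0]+r[2]/2,r[1]+r[3]/2)
        w=np.float32([atz(p,q[0],113)[:2] for q in c])
        print(r,"centre at z=100",np.round(atz(p,u,100),1),cv2.minEnclosingCircle(w) if n=="wrist" else "")
    if n=="wrist":cv2.imwrite("pics/5.png",p["frame"])
st()
E
```

```text
t 4.48 pos [486.3 -96.2 182.8] yaw -84.7 down [-0.001  0.002 -1.   ] F [-0.2  0.2  0.3] T [0.04 0.1  0.02] gap 86.8 j7 -1.33
wrist [334. 270.]
(287, 217, 93, 98) centre at z=100 [ 483.9 -103.4  100. ] ((487.1821594238281, -104.51679992675781), 28.512887954711914)
scene [262. 229.]
(113, 0, 23, 69) centre at z=100 [-335.6 -550.5  100. ] 
(144, 0, 20, 63) centre at z=100 [-353.6 -467.   100. ] 
(248, 221, 29, 27) centre at z=100 [ 487.1 -103.4  100. ] 
(575, 82, 65, 152) centre at z=100 [271.1 653.5 100. ] 
(456, 315, 123, 96) centre at z=100 [769.9 305.3 100. ] 
side [323. 284.]
(281, 339, 19, 20) centre at z=100 [ 367.1 -182.5  100. ] 
(310, 275, 28, 28) centre at z=100 [ 486.9 -105.1  100. ] 
(270, 125, 29, 49) centre at z=100 [647.8 294.1 100. ] 
(13, 75, 203, 98) centre at z=100 [362.2 612.2 100. ] 
t 4.63 pos [486.8 -96.6 183.9] yaw -84.8 down [ 0.001  0.001 -1.   ] F [-0.3  0.1 -0.3] T [ 0.01  0.11 -0.  ] gap 86.9 j7 -1.34
```

View pics/5.png

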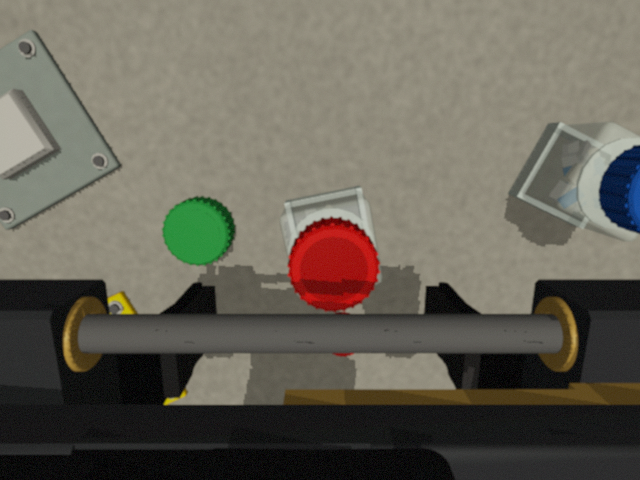

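The view shows the cap at (334,265), about 7 mm right of the jaw middle; the green loose cap at (200,230) stays clear. I'll correct, descend and grip.

Request:
arm_command(commands=[[0.004,0.01,-0.001,0,0,0,0.087],[0.007,0.02,-0.001,0,0,0,0.087],[0.007,0.03,-0.001,0,0,0,0.087],[0.007,0.042,-0.001,0,0,0,0.087],[0.007,0.054,-0.001,0,0,0,0.087],[0.007,0.066,-0.001,0,0,0,0.087],[0.007,0.076,-0.001,0,0,0,0.087],[0.007,0.085,-0.001,0,0,0,0.087],[0.007,0.09,-0.001,0,0,0,0.087],[0.007,0.09,-0.001,0,0,0,0.087]])

```text
t: 5.47
eef_pos: [485.6, -103.4, 92.3]
tool_rot: [-0.522, 0.478, -0.476, 0.522]
wrist_force: [0.5, 0.2, -0.6]
finger_gap: 1.001
```

Request:
arm_command(commands=[[0,0,0,0,0,0,0.08],[0,0,0,0,0,0,0.07],[0,0,0,0,0,0,0.06],[0,0,0,0,0,0,0.05],[0,0,0,0,0,0,0.04],[0,0,0,0,0,0,0.04],[0,0,0,0,0,0,0.04],[0,0,0,0,0,0,0.04],[0,0,0,0,0,0,0.04],[0,0,0,0,0,0,0.04]])

```text
t: 6.3
eef_pos: [485.8, -103.7, 92.6]
tool_rot: [-0.522, 0.477, -0.476, 0.522]
wrist_force: [0.3, -2.0, 1.0]
finger_gap: 0.593
```

```bash
python3 - <<'E'
from h import *
s,M=st();go(M,s,[485.5,-103,93])
E
```

```text
t 6.3 pos [ 485.8 -103.7   92.6] yaw -84.8 down [-0.001  0.001 -1.   ] F [ 0.3 -2.   1. ] T [-0.22  0.09  0.04] gap 51.6 j7 -1.32
tool shift mm [-0.7 -0.4 -0.3]
```

Request:
arm_command(commands=[[0,-0.004,0,0,0,0,0.03],[0,-0.01,0,0,0,0,0.03],[0,-0.018,0,0,0,0,0.03],[0,-0.026,0,0,0,0,0.03],[0,-0.034,0,0,0,0,0.03],[0,-0.042,0,0,0,0,0.03],[0,-0.05,0,0,0,0,0.03],[0,-0.056,0,0,0,0,0.03],[0,-0.06,0,0,0,0,0.03],[0,-0.06,0,0,0,0,0.03]])

```text
t: 7.13
eef_pos: [486.5, -103.8, 153.7]
tool_rot: [-0.521, 0.477, -0.477, 0.523]
wrist_force: [-0.7, -0.3, -3.6]
finger_gap: 0.591
```

```bash
python3 - <<'E'
from h import *
s,M=st();go(M,s,[537.5,141,155])
E
```

```text
t 7.13 pos [ 486.5 -103.8  153.7] yaw -84.8 down [ 0.001  0.001 -1.   ] F [-0.7 -0.3 -3.6] T [-0.01  0.07  0.02] gap 51.4 j7 -1.32
tool shift mm [-239.3   -1.    72.8]
```

Request:
arm_command(commands=[[-0.01,0,0.003,0,-2,0,0.03],[-0.03,0,0.009,0,-4,0,0.03],[-0.058,0,0.018,0,-6,0,0.03],[-0.09,0,0.027,0,-8,0,0.03],[-0.122,0,0.037,0,-10,0,0.03],[-0.154,0,0.047,0,-12,0,0.03],[-0.186,0,0.057,0,-14,0,0.03],[-0.213,0,0.065,0,-15.5,0,0.03],[-0.232,0,0.071,0,-16.5,0,0.03],[-0.239,0,0.073,0,-16.5,0,0.03]])

```text
t: 7.97
eef_pos: [537.0, 147.1, 153.6]
tool_rot: [-0.586, 0.395, -0.394, 0.588]
wrist_force: [-0.5, -0.3, -3.9]
finger_gap: 0.591
```

Request:
arm_command(commands=[[0,0,0,0,0,0,0.03],[0,0,0,0,0,0,0.03],[0,0,0,0,0,0,0.03],[0,0,0,0,0,0,0.03],[0,0,0,0,0,0,0.03],[0,0,0,0,0,0,0.03],[0,0,0,0,0,0,0.03],[0,0,0,0,0,0,0.03],[0,0,0,0,0,0,0.03],[0,0,0,0,0,0,0.03]])

```text
t: 8.8
eef_pos: [537.0, 147.1, 153.6]
tool_rot: [-0.585, 0.395, -0.394, 0.588]
wrist_force: [-0.2, 0.6, -3.7]
finger_gap: 0.594
```

```bash
python3 - <<'E'
from h import *
s,M=st();go(M,s,[537.5,141,110])
ps=[manip.read_camera(n) for n in("scene","side","wrist")]
out=[]
for p in ps[:2]:
    u=proj(p,[537.5,141,50]).astype(int);print(u);q=p["frame"][u[1]-75:u[1]+75,u[0]-65:u[0]+65];out.append(cv2.resize(q,None,fx=3,fy=3))
cv2.imwrite("pics/6.png",np.hstack(out));cv2.imwrite("pics/6w.png",ps[2]["frame"])
E
```

```text
t 8.8 pos [537.  147.1 153.6] yaw -67.9 down [ 0.     0.004 -1.   ] F [-0.2  0.6 -3.7] T [-0.01  0.06 -0.05] gap 51.7 j7 -1.53
tool shift mm [ 5.9 43.6 -1.9]
[390 269]
[279 221]
```

View pics/6.png

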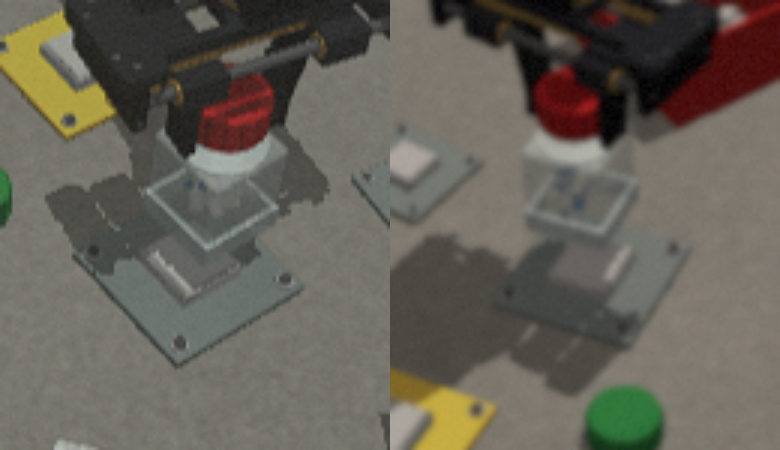

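View pics/6w.png

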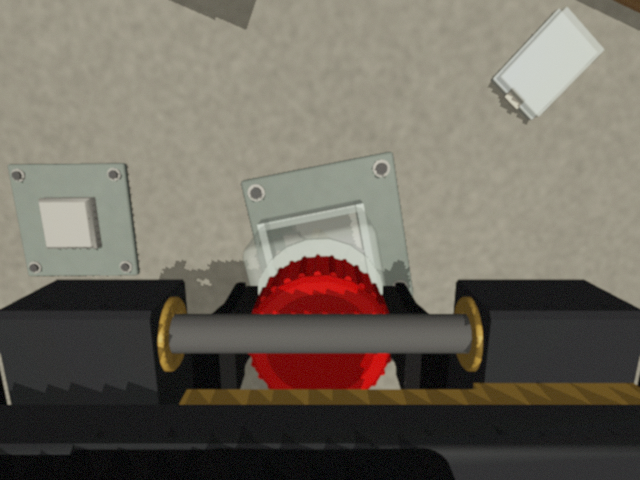

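Both yaw lines agree in the wrist view: the plate edge (243,181)-(393,153) and foot edge (259,222)-(362,203) are both about 10.5°. The jar hangs level. It only needs the ~6 mm shift.

Request:
arm_command(commands=[[0.002,0.002,-0.001,0,0,0,0.03],[0.004,0.006,-0.002,0,0,0,0.03],[0.006,0.01,-0.002,0,0,0,0.03],[0.006,0.015,-0.002,0,0,0,0.03],[0.006,0.02,-0.002,0,0,0,0.03],[0.006,0.025,-0.002,0,0,0,0.03],[0.006,0.03,-0.002,0,0,0,0.03],[0.006,0.033,-0.002,0,0,0,0.03],[0.006,0.035,-0.002,0,0,0,0.03],[0.006,0.035,-0.002,0,0,0,0.03]])

```text
t: 9.78
eef_pos: [537.1, 141.0, 118.0]
tool_rot: [-0.586, 0.396, -0.394, 0.588]
wrist_force: [-0.7, 0.5, -4.8]
finger_gap: 0.593
```

```bash
python3 - <<'E'
from h import *
s,M=st();go(M,s,[537.5,141,100])
p=manip.read_camera("scene");q=manip.read_camera("side")
out=[]
for p in (p,q):
    u=proj(p,[537.5,141,30]).astype(int);f=p["frame"][u[1]-50:u[1]+50,u[0]-65:u[0]+65];out.append(cv2.resize(f,None,fx=3,fy=3))
cv2.imwrite("pics/7.png",np.hstack(out))
E
```

```text
t 9.78 pos [537.1 141.  118. ] yaw -67.8 down [-0.001  0.004 -1.   ] F [-0.7  0.5 -4.8] T [0.01 0.14 0.03] gap 51.6 j7 -1.52
tool shift mm [ 0.2 18.   0.4]
```

View pics/7.png

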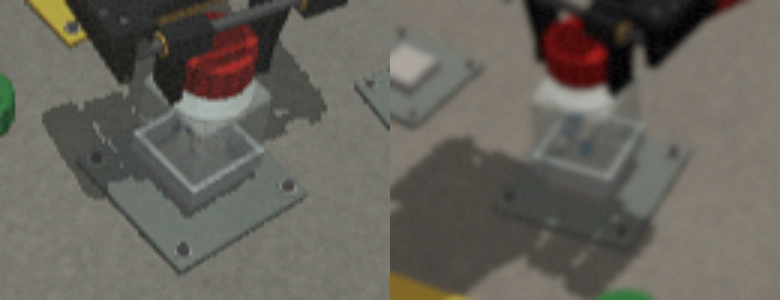

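The foot looks centred just above the boss in both views. I'll lower it gently and watch the force.

Request:
arm_command(commands=[[0,0.001,0,0,0,0,0.03],[0,0.002,0,0,0,0,0.03],[0,0.003,0,0,0,0,0.03],[0,0.004,0,0,0,0,0.03],[0,0.005,0,0,0,0,0.03],[0,0.006,0,0,0,0,0.03],[0,0.007,0,0,0,0,0.03],[0,0.008,0,0,0,0,0.03],[0,0.009,0,0,0,0,0.03],[0,0.009,0,0,0,0,0.03]])

```text
t: 10.72
eef_pos: [537.4, 141.1, 109.4]
tool_rot: [-0.586, 0.395, -0.394, 0.588]
wrist_force: [-0.2, -0.8, -5.3]
finger_gap: 0.583
```

```bash
python3 -c "
from h import *
st()"
```

```text
t 10.72 pos [537.4 141.1 109.4] yaw -67.8 down [ 0.     0.004 -1.   ] F [-0.2 -0.8 -5.3] T [-0.07  0.09  0.02] gap 50.7 j7 -1.52
```

Request:
arm_command(commands=[[0,0.001,0,0,0,0,0.03],[0,0.002,0,0,0,0,0.03],[0,0.003,0,0,0,0,0.03],[0,0.004,0,0,0,0,0.03],[0,0.005,0,0,0,0,0.03],[0,0.006,0,0,0,0,0.03],[0,0.007,0,0,0,0,0.03],[0,0.008,0,0,0,0,0.03],[0,0.009,0,0,0,0,0.03],[0,0.01,0,0,0,0,0.03]])

```text
t: 11.55
eef_pos: [537.7, 141.3, 100.5]
tool_rot: [-0.585, 0.395, -0.394, 0.588]
wrist_force: [-3.9, -0.9, 8.1]
finger_gap: 0.59
```

```bash
python3 -c "
from h import *
st()"
```

```text
t 11.55 pos [537.7 141.3 100.5] yaw -67.8 down [ 0.001  0.004 -1.   ] F [-3.9 -0.9  8.1] T [-0.24  0.88 -0.03] gap 51.4 j7 -1.52
```

Request:
arm_command(commands=[[0,0.001,0,0,0,0,0.03],[0,0.001,0,0,0,0,0.03],[0,0.002,0,0,0,0,0.03],[0,0.002,0,0,0,0,0.03],[0,0.002,0,0,0,0,0.03],[0,0.002,0,0,0,0,0.03],[0,0.002,0,0,0,0,0.03],[0,0.002,0,0,0,0,0.03],[0,0.002,0,0,0,0,0.03],[0,0.002,0,0,0,0,0.03]])

```text
t: 12.38
eef_pos: [538.1, 141.5, 100.5]
tool_rot: [-0.585, 0.395, -0.394, 0.588]
wrist_force: [-4.8, -0.8, 10.7]
finger_gap: 0.592
```

```bash
python3 -c "
from h import *
st()"
```

```text
t 12.38 pos [538.1 141.5 100.5] yaw -67.8 down [ 0.002  0.004 -1.   ] F [-4.8 -0.8 10.7] T [-0.32  1.2   0.  ] gap 51.5 j7 -1.52
```

Home: z stays at 100.5 with 10.7 N of push, against 100.6 predicted. Now unscrewing, 50° first.

Request:
arm_command(commands=[[0,0,-0.0005,0,-5,0,0.03],[0,0,-0.0005,0,-10,0,0.03],[0,0,-0.0005,0,-15,0,0.03],[0,0,-0.0005,0,-20,0,0.03],[0,-0.0003,-0.0005,0,-25,0,0.03],[0,-0.0005,-0.0005,0,-30,0,0.03],[0,-0.0007,-0.0005,0,-35,0,0.03],[0,-0.0009,-0.0005,0,-40,0,0.03],[0,-0.0011,-0.0005,0,-45,0,0.03],[0,-0.0013,-0.0005,0,-50,0,0.03]])

```text
t: 13.22
eef_pos: [537.9, 141.6, 102.3]
tool_rot: [-0.697, 0.107, -0.109, 0.701]
wrist_force: [-1.7, -0.6, 1.6]
finger_gap: 0.592
```

```bash
python3 - <<'E'
from h import *
s,M=st();go(M,s,[537.3,141,s["eef_pos"][2]])
out=[]
for n in("scene","side"):
    p=manip.read_camera(n)
    u=proj(p,[537.5,141,50]).astype(int);f=p["frame"][u[1]-55:u[1]+55,u[0]-65:u[0]+65];out.append(cv2.resize(f,None,fx=3,fy=3))
cv2.imwrite("pics/8.png",np.hstack(out))
E
```

```text
t 13.22 pos [537.9 141.6 102.3] yaw -17.6 down [ 0.003  0.005 -1.   ] F [-1.7 -0.6  1.6] T [-0.01  0.53 -0.01] gap 51.5 j7 -0.67
tool shift mm [-0.4 -0.  -0.7]
```

View pics/8.png

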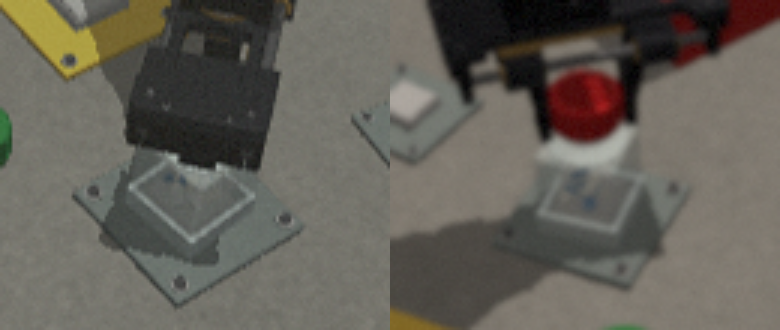

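The jar sits square and home on the plate. The cap has risen 1.8 mm for 50°, close to the thread pitch, and the torque has eased. Continuing.

Request:
arm_command(commands=[[0,0.0002,-0.0005,0,-5,0,0.03],[0,0.0002,-0.0005,0,-10,0,0.03],[0,0,-0.0005,0,-15,0,0.03],[0,-0.0002,-0.0005,0,-20,0,0.03],[0,-0.0004,-0.0005,0,-25,0,0.03],[0,-0.0006,-0.0005,0,-30,0,0.03],[0,-0.0008,-0.0005,0,-35,0,0.03],[0,-0.001,-0.0005,0,-40,0,0.03],[0,-0.0012,-0.0005,0,-45,0,0.03],[0,-0.0014,-0.0005,0,-50,0,0.03]])

```text
t: 14.15
eef_pos: [537.3, 141.0, 103.3]
tool_rot: [-0.678, -0.198, 0.195, 0.681]
wrist_force: [-2.2, -0.6, -1.4]
finger_gap: 0.585
```

```bash
python3 -c "
from h import *
st()"
```

```text
t 14.15 pos [537.3 141.  103.3] yaw 32.3 down [ 0.002  0.004 -1.   ] F [-2.2 -0.6 -1.4] T [ 0.07  0.39 -0.08] gap 50.9 j7 0.18
```

Request:
arm_command(commands=[[0,0.0002,0,0,-6,0,0.03],[0,0,0,0,-12,0,0.03],[0,-0.0002,0,0,-18,0,0.03],[0,-0.0004,0,0,-24,0,0.03],[0,-0.0006,0,0,-30,0,0.03],[0,-0.0008,0,0,-36,0,0.03],[0,-0.001,0,0,-42,0,0.03],[0,-0.0013,0,0,-48,0,0.03],[0,-0.0015,0,0,-54,0,0.03],[0,-0.0017,0,0,-60,0,0.03]])

```text
t: 14.98
eef_pos: [536.9, 140.9, 106.0]
tool_rot: [0.489, 0.511, -0.509, -0.49]
wrist_force: [-5.6, -0.2, 8.5]
finger_gap: 0.585
```

```bash
python3 - <<'E'
from h import *
st()
out=[]
for n in("scene","side"):
    p=manip.read_camera(n)
    u=proj(p,[537.5,141,50]).astype(int);f=p["frame"][u[1]-55:u[1]+55,u[0]-65:u[0]+65];out.append(cv2.resize(f,None,fx=3,fy=3))
cv2.imwrite("pics/9.png",np.hstack(out))
E
```

```text
t 14.98 pos [536.9 140.9 106. ] yaw 92.4 down [ 0.001  0.004 -1.   ] F [-5.6 -0.2  8.5] T [-0.27  1.18 -0.15] gap 50.9 j7 1.2
```

View pics/9.png

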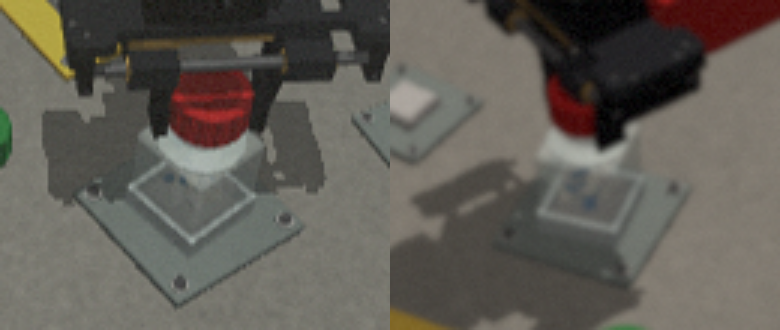

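160° turned, jar still seated. I'll add a further 20°, then a small lift test watching the weight.

Request:
arm_command(commands=[[0,0,0,0,-5,0,0.03],[0,0,0,0,-10,0,0.03],[0,0,0,0,-15,0,0.03],[0,0,0,0,-20,0,0.03],[0,-0.0005,0,0,-20,0,0.03],[0,-0.001,0,0,-20,0,0.03],[0,-0.0015,0,0,-20,0,0.03],[0,-0.002,0,0,-20,0,0.03],[0,-0.0025,0,0,-20,0,0.03],[0,-0.003,0,0,-20,0,0.03]])

```text
t: 15.92
eef_pos: [537.1, 140.8, 108.8]
tool_rot: [0.394, 0.588, -0.586, -0.395]
wrist_force: [-0.7, -0.7, -1.5]
finger_gap: 0.592
```

```bash
python3 -c "
from h import *
st()"
```

```text
t 15.92 pos [537.1 140.8 108.8] yaw 112.2 down [ 0.001  0.004 -1.   ] F [-0.7 -0.7 -1.5] T [-0.04  0.18 -0.02] gap 51.5 j7 1.54
```

Only the cap's weight remains (-1.5 N against -4.8 N with the jar). Lifting straight up to a TCP height of 134.6, which puts the cap edge at 129.

Request:
arm_command(commands=[[0,-0.001,0,0,0,0,0.03],[0,-0.003,0,0,0,0,0.03],[0,-0.006,0,0,0,0,0.03],[0,-0.009,0,0,0,0,0.03],[0,-0.013,0,0,0,0,0.03],[0,-0.017,0,0,0,0,0.03],[0,-0.021,0,0,0,0,0.03],[0,-0.024,0,0,0,0,0.03],[0,-0.0255,0,0,0,0,0.03],[0,-0.026,0,0,0,0,0.03]])

```text
t: 16.75
eef_pos: [537.4, 140.8, 135.3]
tool_rot: [0.394, 0.589, -0.585, -0.394]
wrist_force: [-0.1, -1.5, -0.1]
finger_gap: 0.596
```

```bash
python3 - <<'E'
from h import *
st()
out=[]
for n in("scene","side"):
    p=manip.read_camera(n)
    for z in(8,114,129,155):print(n,z,proj(p,[537.5,141,z]).round())
    u=proj(p,[537.5,141,70]).astype(int);f=p["frame"][u[1]-60:u[1]+60,u[0]-50:u[0]+50].copy();print("crop origin",u-[50,60]);out.append(cv2.resize(f,None,fx=4,fy=4))
cv2.imwrite("pics/10.png",np.hstack(out))
E
```

```text
t 16.75 pos [537.4 140.8 135.3] yaw 112.2 down [ 0.002  0.004 -1.   ] F [-0.1 -1.5 -0.1] T [ 0.14 -0.04  0.03] gap 51.8 j7 1.55
scene 8 [388. 283.]
scene 114 [394. 247.]
scene 129 [395. 242.]
scene 155 [397. 232.]
crop origin [341 202]
side 8 [280. 236.]
side 114 [277. 199.]
side 129 [277. 194.]
side 155 [276. 184.]
crop origin [228 154]
```

View pics/10.png

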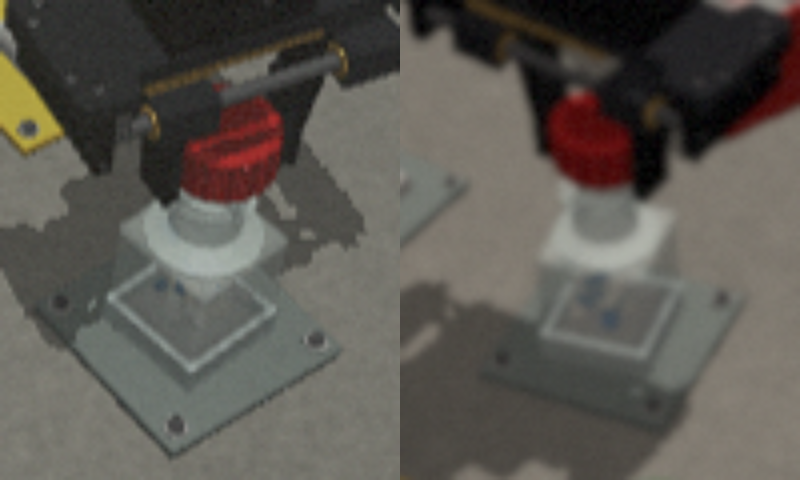

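The jar is square and down on the plate. The cap is level, with its lower edge at side crop (592,187), where z ≈ 129 should appear. Handing in.

```bash
python3 -c "
from h import *
print(manip.close_job());st()"
```

```text
the job is handed in; nothing more can be done
None
the job is handed in; nothing more can be done
```

The red-capped jar is home on the large grey stand. Its cap is unscrewed and held in the gripper about 15 mm above the mouth. I handed the job in at about 17 s of the 69 s allowed; there is no verdict.

- **Placing:** I carried the jar by its closed cap and pressed it down until the gripper height stopped at 100.5 mm (100.6 expected) under about 11 N.
- **Unscrewing:** I turned the cap 180° anticlockwise in one grasp, letting the gripper rise with the thread.
- **Threads free:** the vertical force reading fell from about 4.8 N with the jar hanging to about 1.5 N in the lift test, so only the cap was held.
- **Final check:** both fixed cameras showed the jar square and down on the plate, the cap level, and its lower edge at about 129–130 mm (mouth at 114 mm).
- **Disagreement:** at 100° of turn the gripper height read about 1.4 mm below what the thread pitch predicts. I put it down to reading noise or light downward pressure; the later readings fit.
- **Not checked:** I did not go back to check the blue-capped jar, the clear case or the red bin. The arm was not sent into any of them.

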